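# Wedge a truck mirror arm up to its height gauge

## Robot

A 6-joint arm with a two-finger parallel gripper is mounted at the origin on the work surface. World frame = base frame: x ahead of the robot, y to its left, z up, the work surface at z = 0. Lengths are in m, angles in degrees, forces in N, time in s.
With the tool pointing down it reaches from about 0.3 to 0.75 m from the base axis. Payload 8.5 kg.
Tool frame: the origin (TCP) lies midway between the tips of the shut fingers; the grasp point (between the pads) lies env.tcp_to_grasp behind it (env.tcp_to_grasp is the distance from the TCP to the grasp point, in m); z points along the fingers, y is the direction in which the jaws open and shut (so a half turn about z gives the same grasp; the last joint's range is limited). The gripper opens to 85 mm and grips with 20 to 120 N. Pads are 22 mm wide; open, the fingers measure 114 mm over their backs; the gripper's body (76 mm by 85 mm) begins 54 mm behind the grasp point. The pads swing forward as they close: fully open they stand 13 mm farther back than shut.
Start: joints at [-88.195, 21.807, 74.336, -0, 83.858, -12.336], TCP at [0.134, -0.533, 0.231] pointing down, gripper open.
Joint ranges: [-178.18, 178.18], [-50.72, 133.34], [12.68, 142.11], [-81.47, 261.47], [9.98, 163.14], [-165.26, 165.26]. Speed limits (degrees/s): [136.94, 136.94, 180, 180, 180, 180].

## Interface

Orientations are given as a 3x3 rotation matrix whose columns are the frame's x, y, z axes.
In Python, from rig import readout, imaging, job, env gives the robot as it stands.
- The arm moves only by the tool move_arm, never from a script. Its argument "motion" is a list of rows, each a list of 3 entries, a list of its own where there are three numbers: the shift along the tool's x, y, z normalised to -1 to 1, where 1 is 0.02 m, then the turn, a rotation vector about the tool's x, y, z normalised to -1 to 1, where 1 is 120 degrees, then the gripper command: -1 is shut, 1 is fully open, values between are in proportion. In form: [[[tx, ty, tz], [rx, ry, rz], claw], ...]. A call has 1 to 12 rows; each row shifts and turns the pose as measured when the row begins, along the tool's axes as they then stand; what a row does not reach is not made up. A row lasts 1/12 s, in which the tool goes at most 41.7 mm and 7.16 degrees, less where a joint would pass 70% of its speed; a pose out of reach is approached as far as the arm can. A call with a number of a shift or a turn outside -1 to 1 is refused whole. A call with a gripper value outside its range is refused whole. The fingers move at their own pace and stop on an object; "squeeze" is the grip in N (left out, the last holds). Time passes only in rows, so rows that do not move let the fingers close. It gives the time, the measured TCP pose, the force and the opening at its end, in the units of the state.
- readout.observe(): the state, without advancing time (a new reading comes with each control period).
- imaging.get_image(name): name is "scene" or "top"; returns a dict with "img" (400x640x3 uint8, blue, green, red), "fov_y" (degrees; the focal length in pixels is half the picture's height over the tangent of half this angle, whatever the lens; pixels are square), "cx", "cy" (the principal point, pixels), "eye" and "orientation" of the camera in the world. Camera axes: x right, y up, looking along -z (the intrinsics and any distortion apply to the point x, -y, -z); pixel columns grow to the right and rows downward; lengths in m; the calibration is good to about 2 mm. A picture is of the moment at which its call begins. There is no depth.
- job.close_job(): hands the job in, once; it reports no verdict.
The state is a dict: "time_s": time; "q": joint angles; "qvel": joint speeds; "joint_efforts": joint torques, N m; "position": TCP position; "tool_rot": TCP orientation; "ft_force": force on the tool from outside, world axes, zero at the start; "wrist_torque": the same for the moment, N m; "grip_width": finger opening in m.
Only numpy, scipy, OpenCV 4.12 (cv2) and the standard library are available. Lean on these libraries where they do the work, as an engineer would, in place of code of your own. Each camera call takes 0.05 s, during which the arm holds its last target.

## Task

The free end of the truck mirror's arm sags in its bench fixture. Slide the yellow wedge, thin end first and squarely, under the middle of the arm's steel nose until the white pad rises to the red gauge finger and bears on it snugly, a light pressure only, since the finger bends if the wedge is driven hard. Lift the arm only with the wedge, then let go and leave the wedge lying flat in place, with the other things on the bench left where they are.

Things in the scene. Friction and masses are not known exactly. Their poses are not given: they have to be found in the camera images.
- wedge: Loose yellow wedge lying flat, 160 mm long, 90 g, hollow ramp, balance point at x = 24 mm. Origin: underside, below the centre of its grip block; x points along it to the thin end, z up. Grip block (black stripes): 40 mm long (x -20 to 20 mm), 30 wide, 52 tall. From x = 20 to 140 mm a ramp 46 mm wide whose top falls straight from 28 to 4 mm (1 in 5). Let go under load, it stays put by friction.
- wedge_tip (a point): Middle of the wedge's thin end, on its underside, 140 mm along x from the wedge's origin.
- fixture: Fixture fixed to the bench, grey rails and blue brackets. Origin: on the bench straight below the middle of the arm's nose; x points level from the nose to the arm's pivot (the way to push the wedge), z up. Rails 10 mm high and 26 mm wide along x at y = -78 and 78 mm, from x = -20 to 270 mm; bare bench between them up to a cross plate at x = 195 mm.
- mirror_arm (a joint): Angle (rad) of the black mirror arm about its level pivot, which lies at x = 230 mm of the fixture, 70 mm up: 0 at rest, grows as the nose rises, 0.0044 rad per mm. The arm carries a mirror head, 105 by 150 mm, glass up, top 100 mm above the bench, 60 to 165 mm behind the nose. At the nose it weighs about 3 to 6 N; it falls back unless held up.
- nose (a point): Lowest point of the arm's nose, a level round steel bar 16 mm thick and 64 mm long across the fixture's x. At rest it is 9 mm above the bench. The wedge goes under its middle.
- pad_top (a point): Middle of the top of the white steel pad (32 by 34 mm) on the arm, 33 mm straight above the nose's lowest point; at rest 42 mm up. A wedge set down closer than 20 mm to the nose would land on it. The push on the sliding wedge is steady (5 to 16 N) until this pad meets the stud, then climbs 1.2 to 1.7 N per newton on the stud. Snug: 2 to 15 N on the stud; above 20 N it bends.
- gauge: Red gauge finger, 14 mm wide, on a post at y = 78 mm of the fixture, top 68 mm above the bench; fixed. Origin: bench below its stud; axes as the fixture's. The height mark is the flat end of the red stud (12 mm across) under it, straight over the white pad: screwed to 47 to 55 mm above the bench, anew each time, not reported, and immovable: to be found by feel.
- chock: Bystander: black rubber wheel chock, 95 by 60 mm, 50 mm tall, its front 18 mm thick, too blunt to go under the nose. Origin under its middle.
Not all that is in view belongs to the job. There is more than one size of the wedge; the job needs the smallest.

How it is judged (in metres and radians):
On the way, in this order (a step that is already met when the one before it is completed fails the run):
1. the wedge lies under the nose and has begun to lift it (value of joint mirror_arm above 0.006 rad and contact force between wedge and mirror_arm above 0.5 N), for 0.1 s.
2. the wedge holds the pad up against the gauge's stud with at least 2 N (contact force between mirror_arm and gauge above 2 N and contact force between wedge and mirror_arm above 2 N), for 0.2 s.
At the end, for the whole second after the job is handed in: The wedge lies flat and still on the bench (within 4 mm of it, tilted less than 0.06 rad), under the nose with its centre line within 15 mm of the nose's middle and within 0.2 rad of the fixture's x, and holds the white pad against the red stud with 2 to 15 N (all of step 2 and contact force between mirror_arm and gauge below 15 N and linear speed of wedge below 0.01 m/s and height (world z) of wedge below 0.004 m and angle between wedge's own z axis and vertical below 0.06 rad and angle between the x axis of wedge and the x axis of fixture, either way round below 0.2 rad and y of nose in the frame of wedge between -0.015 and 0.015 m); the robot touches nothing.
It fails at once if the gauge finger is bent: the arm bears on it with more than 20 N (contact force between mirror_arm and gauge above 20 N).
It fails at once if the robot itself pushes the mirror arm (more than 2 N) (contact force between the arm and mirror_arm above 2 N).
It fails at once if the gripper's fingers push the mirror arm (more than 2 N) (contact force between the fingers and mirror_arm above 2 N).
It fails at once if the robot pushes the gauge (more than 5 N) (contact force between any of the arm, the fingers and gauge above 5 N).
It fails at once if another thing on the bench is moved more than 40 mm (distance of any of chock, carton_red, carton_white, carton_yellow, marker_lamp, spanner, tape, jar from where it was at the start of the episode above 0.04 m).
It also fails if it takes over 64 s, if anything falls off the work surface, if the arm or the gripper's body presses on something with over 40 N, if the wrist force passes 120 N, or if a joint passes its speed limit or range.

## Working session

There is one attempt and no reset: what is moved stays moved. The work goes in short steps, Python scripts to look and compute and a tool call to move; the robot and the scene stay as the last step left them, time stands still between calls to the robot, and variables do not carry over. Pictures are saved under pics/ and viewed, and the job is handed in when it is done.

Besides the shell and the picture viewer there is one more tool, called after "Call:" as name(argument=value, ...), one argument or row to a line, values as JSON. move_arm: Moves the arm, as the interface text tells. Its arguments: {"type":"object","properties":{"motion":{"type":"array","items":{"type":"array"}},"squeeze":{"type":"number"}},"required":["motion"]}

```bash
ls; mkdir -p pics; python3 - <<'E'
from rig import readout, imaging, job, env
import cv2
print(readout.observe()); print(env.tcp_to_grasp)
for n in("scene","top"):
    d=imaging.get_image(n); cv2.imwrite(f"pics/{n}0.png",d["img"]); print({k:v for k,v in d.items() if k!="img"})
E
```

```text
pics
{'time_s': 0.0, 'q': array([-8.81971047e+01,  2.18414002e+01,  7.43841209e+01,  1.43396279e-03,
        8.38588133e+01, -1.23356472e+01]), 'qvel': array([ 0.05696664, -0.01509354,  0.1287093 ,  0.01421275, -0.01147248,
        0.0566689 ]), 'joint_efforts': array([ 2.55962674e-03, -4.48462236e+01, -2.31270647e+01, -1.91334893e-04,
        4.76187095e-03, -6.61438307e-06]), 'position': array([ 0.13434308, -0.5330419 ,  0.23071167]), 'tool_rot': array([[ 9.69708580e-01,  2.44264754e-01, -2.14368005e-05],
       [ 2.44264520e-01, -9.69707522e-01,  1.47196667e-03],
       [ 3.38762150e-04, -1.43261496e-03, -9.99998916e-01]]), 'ft_force': array([-0.77772519, -0.77452541, -0.5156789 ]), 'wrist_torque': array([-0.00781588, -0.03019331,  0.02794457]), 'grip_width': 0.08538534971484613}
0.0187
{'fov_y': 56.36074132027166, 'cx': 312.64343029267167, 'cy': 201.4230954920761, 'eye': array([ 1.36364772, -0.34394162,  0.65748546]), 'orientation': array([[ 0.23647986, -0.51660415,  0.82292006],
       [ 0.97130756,  0.1477229 , -0.18638555],
       [-0.02527659,  0.8433849 ,  0.536715  ]])}
{'fov_y': 48.91062346093285, 'cx': 320.286894053513, 'cy': 195.67737658623756, 'eye': array([ 0.32060354, -0.14329776,  1.6010183 ]), 'orientation': array([[-0.02819219,  0.99486615, -0.09719334],
       [-0.99926046, -0.03059246, -0.02329441],
       [-0.0261482 ,  0.09646474,  0.99499288]])}
```

View pics/scene0.png

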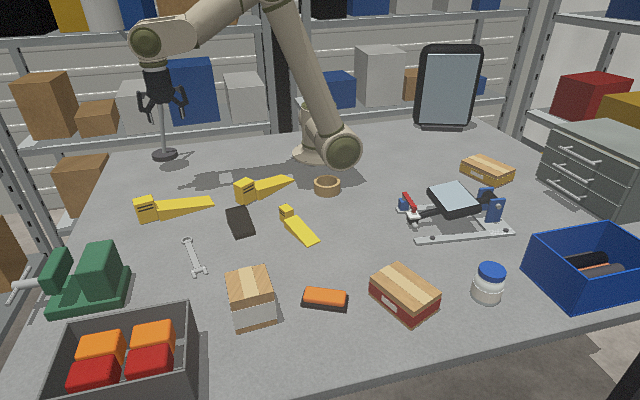

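View pics/top0.png

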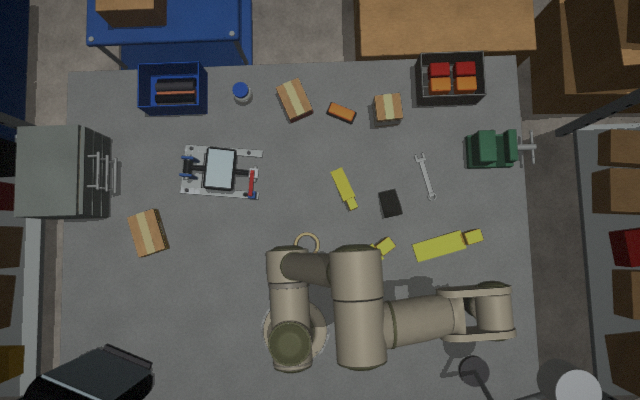

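```bash
cat > h.py <<'E'
import numpy as np, cv2
from rig import readout, imaging, job, env
def cam(n):
    d=imaging.get_image(n); return d
def ray(d,u,v):
    f=200/np.tan(np.radians(d["fov_y"]/2))
    r=d["orientation"]@np.array([(u-d["cx"])/f,-(v-d["cy"])/f,-1.]); return d["eye"],r
def onz(d,u,v,z):
    e,r=ray(d,u,v); return e+r*(z-e[2])/r[2]
def proj(d,p):
    f=200/np.tan(np.radians(d["fov_y"]/2))
    c=d["orientation"].T@(np.asarray(p)-d["eye"]); return d["cx"]+f*c[0]/-c[2], d["cy"]-f*c[1]/-c[2]
def tri(d1,p1,d2,p2):
    e1,r1=ray(d1,*p1);e2,r2=ray(d2,*p2)
    A=np.stack([r1,-r2],1);s=np.linalg.lstsq(A,e2-e1,rcond=None)[0]
    a=e1+s[0]*r1;b=e2+s[1]*r2
    return (a+b)/2,np.linalg.norm(a-b)
def crop(d,x0,y0,x1,y1,k,name):
    cv2.imwrite("pics/"+name,cv2.resize(d["img"][y0:y1,x0:x1],None,fx=k,fy=k,interpolation=cv2.INTER_CUBIC))
E
python3 - <<'E'
from h import *
t=cam("top"); s=cam("scene")
np.savez("calib.npz",dummy=0)
crop(t,170,130,270,210,8,"t_fix.png"); crop(t,315,150,415,220,8,"t_w.png")
crop(s,385,165,525,255,5,"s_fix.png"); crop(s,220,170,330,255,7,"s_w.png")
for n,d in(("top",t),("scene",s)):
    hsv=cv2.cvtColor(d["img"],cv2.COLOR_BGR2HSV)
    m=cv2.inRange(hsv,(22,150,90),(34,255,255))
    for c in cv2.findContours(m,cv2.RETR_EXTERNAL,cv2.CHAIN_APPROX_NONE)[0]:
        if cv2.contourArea(c)>40:
            r=cv2.minAreaRect(c); b=cv2.boxPoints(r)
            print(n,np.round(r[0],1),np.round(r[1],1),cv2.contourArea(c),[np.round(onz(d,*p,0.01)[:2],3).tolist() for p in b])
E
```

```text
top [340.7 180.4] [22.  10.7] 98.0 [[0.56, -0.149], [0.575, -0.185], [0.499, -0.215], [0.485, -0.179]]
scene [299.8 230.3] [42.4 16.3] 498.5 [[0.449, -0.242], [0.398, -0.197], [0.569, -0.145], [0.608, -0.187]]
scene [285.5 207.9] [11.3  9.9] 60.0 [[0.371, -0.232], [0.341, -0.202], [0.397, -0.189], [0.425, -0.218]]
scene [173.3 204.3] [27.6 78.9] 876.5 [[0.175, -0.698], [0.163, -0.441], [0.345, -0.43], [0.348, -0.66]]
scene [240.5 195.5] [11.2 14.8] 52.0 [[0.287, -0.371], [0.205, -0.344], [0.249, -0.313], [0.327, -0.342]]
scene [263.4 187.3] [22.8 60.1] 542.0 [[0.135, -0.361], [0.17, -0.145], [0.327, -0.171], [0.295, -0.366]]
scene [622.4 101.1] [16.7 35.2] 222.0 [[-0.251, 1.683], [-0.247, 1.916], [-0.027, 1.667], [-0.035, 1.463]]
scene [68.8 14.7] [40.5 28.8] 855.5 [[-11.471, -4.6], [-16.705, -5.291], [-4.495, -1.942], [-3.793, -2.063]]
```

View pics/t_fix.png

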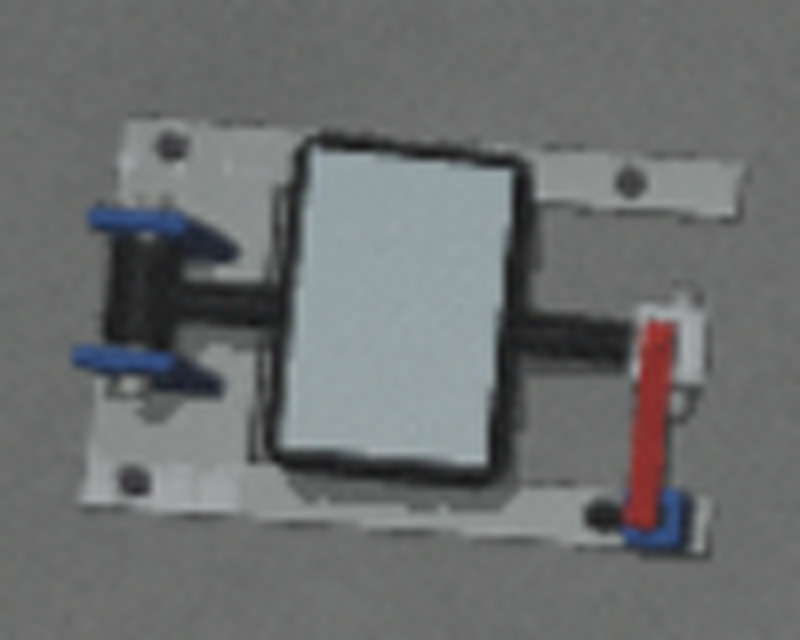

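View pics/t_w.png

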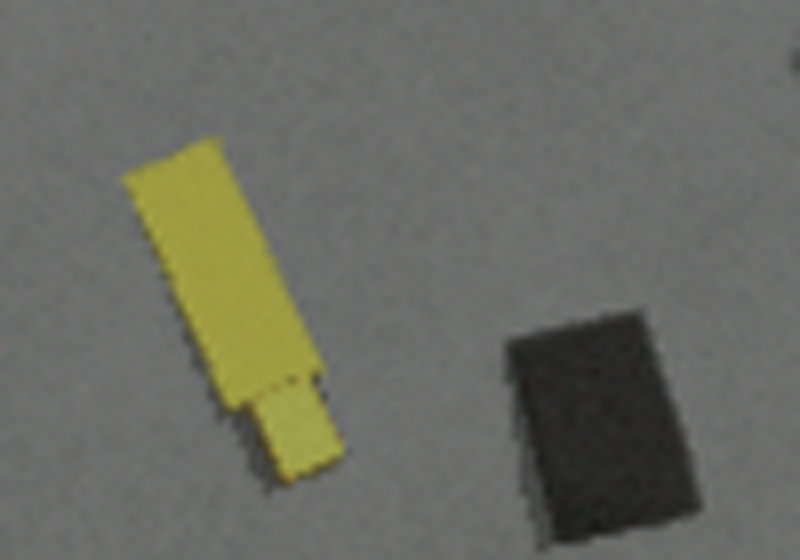

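View pics/s_fix.png

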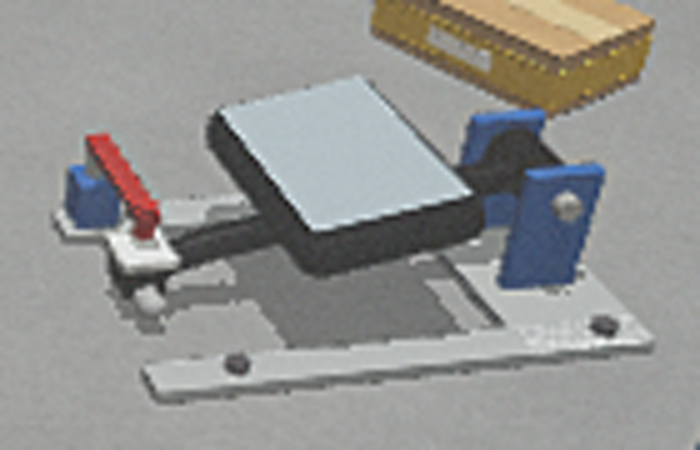

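View pics/s_w.png

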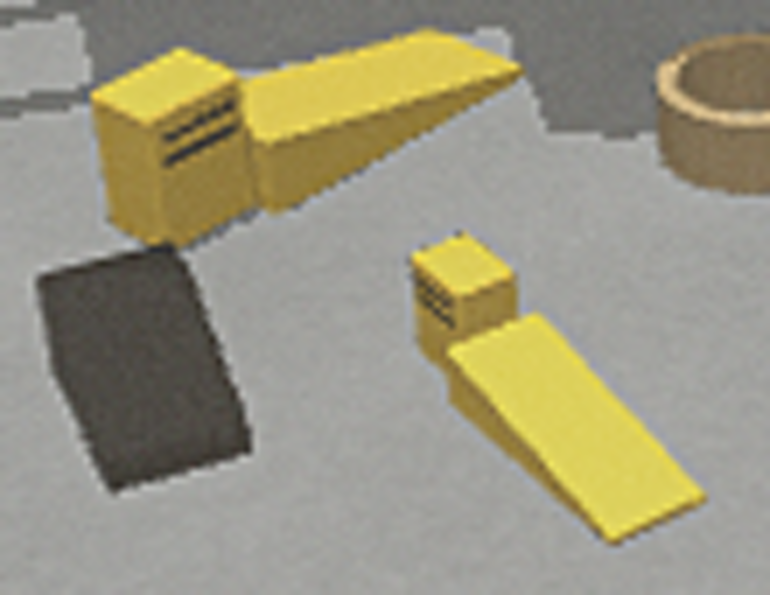

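```bash
cat > m1.py <<'E'
from h import *
t=cam("top"); s=cam("scene")
W=lambda x,y,z:onz(t,(x+.5)/8-.5+315,(y+.5)/8-.5+150,z)
F=lambda x,y,z:onz(t,(x+.5)/8-.5+170,(y+.5)/8-.5+130,z)
a,b=W(122,180,.004),W(217,140,.004); c,d=W(228,410,.028),W(325,372,.028)
e,f,g=W(345,455,.052),W(290,487,.052),W(250,402,.052)
print("tip w",np.linalg.norm(a-b),"sh w",np.linalg.norm(c-d),"blk w",np.linalg.norm(e-f),"blk l",np.linalg.norm(f-g))
tip=(a+b)/2; sh=(c+d)/2; blkend=(e+f)/2
print(tip,sh,blkend,"L",np.linalg.norm((tip-blkend)[:2]))
x=(tip-blkend)[:2]; yaw=np.arctan2(x[1],x[0]); print("yaw",np.degrees(yaw)); u=x/np.linalg.norm(x)
print("yaw edges",[np.degrees(np.arctan2(*(p-q)[1::-1])) for p,q in((a,c),(b,d),(g,f))])
print("origin est",tip[:2]-.14*u,sh[:2]-.02*u,blkend[:2]+.02*u)
# fixture
A,B=F(80,503,.010),F(707,556,.010)  # y=91: x=270,-20
C,D,E=F(127,118,.010),F(743,162,.010),F(737,220,.010) # y=-91 x=270,-20 ; y=-65 x=-20
print("lens",np.linalg.norm(A-B),np.linalg.norm(C-D),"w",np.linalg.norm(B-D),np.linalg.norm(A-C))
ux=((A-B)+(C-D))[:2]; ux/=np.linalg.norm(ux); print("fix yaw",np.degrees(np.arctan2(ux[1],ux[0])),[np.degrees(np.arctan2(*(p-q)[1::-1])) for p,q in((A,B),(C,D))],"perp",np.degrees(np.arctan2(*(D-B)[1::-1])),np.degrees(np.arctan2(*(C-A)[1::-1])))
cen=((A+B+C+D)/4)[:2]; print("cen",cen,"origin",cen-ux*.125)
uy=np.array([-ux[1],ux[0]])
o=cen-ux*.125
# check against scene
def P(x,y,z): return np.r_[o+ux*x+uy*y,z]
print("pad corners")
for x_,y_,n in((638,300,'a'),(708,305,'b'),(700,388,'c'),(632,380,'d')):
    p=F(x_,y_,.042)[:2]-o; print(n,p@ux,p@uy)
im=s["img"].copy()
im2=t["img"].copy()
pts=[P(X,Y,.010) for X in(-.02,.27) for Y in(-.091,-.065,.065,.091)]+[P(0,y,.017) for y in(-.032,.032)]+[P(X,Y,.042) for X in(-.016,.016) for Y in(-.017,.017)]
O=(tip[:2]-.14*u+sh[:2]-.02*u+blkend[:2]+.02*u)/3; v=np.array([-u[1],u[0]])
print("wedge O",O)
Wd=lambda x,y,z:np.r_[O+u*x+v*y,z]
pts+=[Wd(.14,y,.004) for y in(-.023,.023)]+[Wd(.02,y,.028) for y in(-.023,.023)]+[Wd(x,y,.052) for x in (-.02,.02) for y in(-.015,.015)]
for d_,nm,box in((s,"s",(220,160,520,260)),(t,"t",(170,130,370,220))):
    k=4 if nm=='t' else 2.6
    x0,y0,x1,y1=box
    c_=cv2.resize(d_["img"][y0:y1,x0:x1],None,fx=k,fy=k,interpolation=cv2.INTER_CUBIC)
    for p in pts:
        q=proj(d_,p); cv2.circle(c_,(int((q[0]-x0+.5)*k),int((q[1]-y0+.5)*k)),2,(255,0,255),-1)
    cv2.imwrite(f"pics/chk_{nm}.png",c_)
E
python3 m1.py
```

```text
tip w 0.04729420156047427 sh w 0.04673755423378187 blk w 0.02806925633986474 blk l 0.041426343956838994
[ 0.57104926 -0.16533071  0.004     ] [ 0.46113919 -0.2096103   0.028     ] [ 0.42309122 -0.22539911  0.052     ] L 0.1596865505293442
yaw 22.096301280742196
yaw edges [np.float64(22.08599799372631), np.float64(21.80162313422125), np.float64(23.189484308909908)]
origin est [ 0.44133185 -0.21799373] [ 0.44260813 -0.21713359] [ 0.44162228 -0.21787582]
lens 0.29019478925089975 0.28773224080983256 w 0.18276994090252083 0.18011114123632985
fix yaw 83.68889275871074 [np.float64(83.42584696467513), np.float64(83.95418983893484)] perp -6.0567598235363675 -6.83639150221832
cen [0.57736821 0.25561731] origin [0.56362733 0.13137485]
pad corners
a 0.016624776389356416 -0.01889157513121149
b -0.015134497763652386 -0.019082812628690316
c -0.015137300556211354 0.01868845045126027
d 0.015783674633043025 0.0174808838090168
wedge O [ 0.44185409 -0.21766772]
```

View pics/chk_s.png

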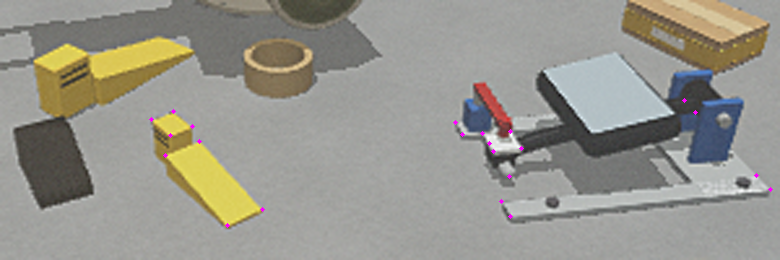

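View pics/chk_t.png

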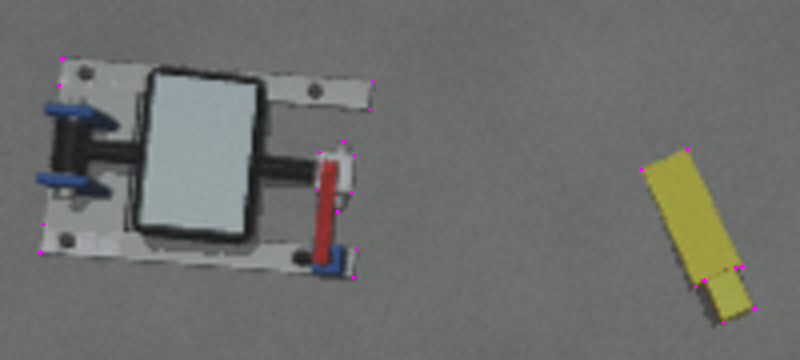

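Call:
move_arm(
  motion=[
    [[0.94,-0.58,0],[0,0,0],1],
    [[0.94,-0.58,0],[0,0,0],1],
    [[0.94,-0.58,0],[0,0,0],1],
    [[0.94,-0.58,0],[0,0,0],1],
    [[0.94,-0.58,0],[0,0,0],1],
    [[0.94,-0.58,0],[0,0,0],1],
    [[0.94,-0.58,0],[0,0,0],1],
    [[0.94,-0.58,0],[0,0,0],1],
    [[0.94,-0.58,0],[0,0,0],1],
    [[0.94,-0.58,0],[0,0,0],1],
    [[0.94,-0.58,0],[0,0,0],1],
    [[0.94,-0.58,0],[0,0,0],1],
  ],
)

```text
time_s: 1.3
position: [0.3241, -0.3372, 0.23]
tool_rot: [[0.971, 0.237, -0.001], [0.237, -0.971, 0.001], [-0.0, -0.001, -1.0]]
ft_force: [0.4, -0.9, -0.2]
grip_width: 0.0856
```

```bash
cat > go.py <<'E'
import sys
from h import *
from scipy.spatial.transform import Rotation as R
# args: x y z yaw : total shift in tool units, total turn in units
def go(x,y,z,yaw):
    st=readout.observe(); T=np.array(st["tool_rot"]); p=np.array(st["position"])
    c,s_=np.cos(np.radians(yaw)),np.sin(np.radians(yaw))
    G=np.array([[c,s_,0],[s_,-c,0],[0,0,-1.]])
    rv=np.degrees(R.from_matrix(T.T@G).as_rotvec())
    print("t",st["time_s"],"pos",p.round(4),"yaw",np.degrees(np.arctan2(T[1,0],T[0,0])).round(2),"grip",round(st["grip_width"],4),"F",st["ft_force"].round(2))
    print("shift units",(T.T@(np.array([x,y,z])-p)/.02).round(3),"shift in final frame",(G.T@(np.array([x,y,z])-p)/.02).round(3),"turn units",(rv/120).round(4))
go(*map(float,sys.argv[1:]))
E
python3 go.py 0.442 -0.218 0.12 22.1
```

```text
t 1.3 pos [ 0.3241 -0.3372  0.23  ] yaw 13.73 grip 0.0856 F [ 0.43 -0.92 -0.19]
shift units [ 7.143 -4.382  5.5  ] shift in final frame [ 7.704 -3.302  5.498] turn units [-0.0006  0.0001 -0.0698]
```

Turn first (2 rows), then shift in the final frame.

Call:
move_arm(
  motion=[
    [[0,0,0],[0,0,-0.035],1],
    [[0,0,0],[0,0,-0.035],1],
    [[0.95,-0.41,0.3],[0,0,0],1],
    [[0.95,-0.41,0.6],[0,0,0],1],
    [[0.95,-0.41,0.6],[0,0,0],1],
    [[0.95,-0.41,0.6],[0,0,0],1],
    [[0.95,-0.41,0.6],[0,0,0],1],
    [[0.95,-0.41,0.6],[0,0,0],1],
    [[0.95,-0.41,0.6],[0,0,0],1],
    [[0.95,-0.41,0.6],[0,0,0],1],
    [[0,0,0],[0,0,0],1],
  ],
)

```text
time_s: 2.22
position: [0.4466, -0.2096, 0.1372]
tool_rot: [[0.922, 0.386, 0.002], [0.386, -0.922, -0.002], [0.001, 0.003, -1.0]]
ft_force: [-0.7, 0.7, -0.7]
grip_width: 0.0855
```

```bash
python3 go.py 0.442 -0.218 0.12 22.1
```

```text
t 2.2167 pos [ 0.4466 -0.2096  0.1372] yaw 22.72 grip 0.0855 F [-0.68  0.75 -0.71]
shift units [-0.373  0.297  0.859] shift in final frame [-0.369  0.303  0.858] turn units [ 0.0014 -0.0004  0.0052]
```

Call:
move_arm(
  motion=[
    [[-0.37,0.3,0.5],[0,0,0.005],1],
    [[0,0,0.6],[0,0,0],1],
    [[0,0,0.6],[0,0,0],1],
    [[0,0,0.3],[0,0,0],1],
    [[0,0,0],[0,0,0],1],
    [[0,0,0],[0,0,0],1],
  ],
)

```text
time_s: 2.72
position: [0.4423, -0.2192, 0.0969]
tool_rot: [[0.925, 0.379, 0.003], [0.379, -0.925, -0.004], [0.001, 0.005, -1.0]]
ft_force: [0.2, -0.0, -0.0]
grip_width: 0.0855
```

```bash
python3 go.py 0.442 -0.218 0.018 22.1; python3 - <<'E'
from h import *
s=cam("scene");t=cam("top");a=cv2.resize(s["img"][120:260,220:360],None,fx=4,fy=4);crop(s,220,120,340,260,4,"g1.png");crop(t,300,140,420,240,5,"g1t.png")
E
```

```text
t 2.7167 pos [ 0.4423 -0.2192  0.0969] yaw 22.28 grip 0.0855 F [ 0.22 -0.04 -0.04]
shift units [ 0.005 -0.081  3.946] shift in final frame [ 0.009 -0.062  3.947] turn units [ 0.0023 -0.0005  0.0015]
```

View pics/g1.png

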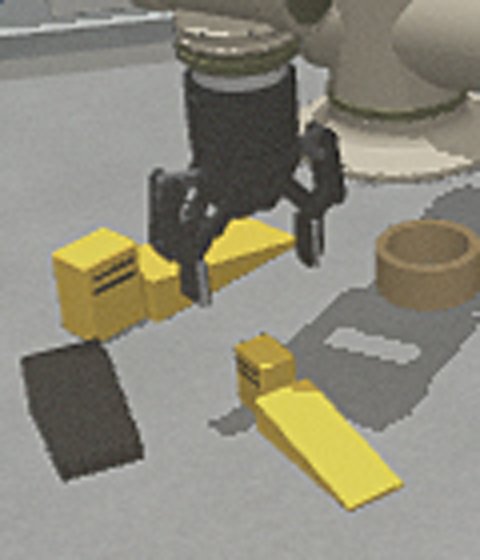

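The picture shows the open fingers straddling the striped block (crop pixel 265,365). Descend and grip.

Call:
move_arm(
  motion=[
    [[0,0,0.6],[0.002,0,0.002],1],
    [[0,0,0.7],[0,0,0],1],
    [[0,0,0.7],[0,0,0],1],
    [[0,0,0.7],[0,0,0],1],
    [[0,0,0.7],[0,0,0],1],
    [[0,0,0.4],[0,0,0],1],
    [[0,0,0.15],[0,0,0],1],
    [[0,0,0],[0,0,0],1],
    [[0,0,0],[0,0,0],1],
  ],
)

```text
time_s: 3.57
position: [0.4461, -0.2227, 0.0215]
tool_rot: [[0.927, 0.375, 0.012], [0.375, -0.927, -0.009], [0.008, 0.013, -1.0]]
ft_force: [-0.4, -0.5, -0.2]
grip_width: 0.0853
```

```bash
python3 go.py 0.442 -0.218 0.018 22.1
```

```text
t 3.5667 pos [ 0.4461 -0.2227  0.0215] yaw 22.04 grip 0.0853 F [-0.44 -0.47 -0.19]
shift units [-0.103 -0.296  0.169] shift in final frame [-0.101 -0.294  0.174] turn units [ 0.0063 -0.0037 -0.0005]
```

Call:
move_arm(
  motion=[
    [[-0.1,-0.29,0.08],[0.006,-0.004,0],1],
    [[0,0,0],[0,0,0],1],
    [[0,0,0],[0,0,0],1],
  ],
)

```text
time_s: 3.82
position: [0.4424, -0.2182, 0.0214]
tool_rot: [[0.927, 0.375, 0.001], [0.375, -0.927, -0.002], [0.0, 0.002, -1.0]]
ft_force: [0.5, -0.3, -0.5]
grip_width: 0.0854
```

```bash
python3 go.py 0.442 -0.218 0.018 22.1
```

```text
t 3.8167 pos [ 0.4424 -0.2182  0.0214] yaw 22.04 grip 0.0854 F [ 0.46 -0.27 -0.47]
shift units [-0.015 -0.015  0.17 ] shift in final frame [-0.015 -0.015  0.17 ] turn units [ 0.0011 -0.     -0.0005]
```

Call:
move_arm(
  motion=[
    [[0,0,0.2],[0.001,0,0],1],
    [[0,0,0],[0,0,0],-1],
    [[0,0,0],[0,0,0],-1],
    [[0,0,0],[0,0,0],-1],
    [[0,0,0],[0,0,0],-1],
    [[0,0,0],[0,0,0],-1],
    [[0,0,0],[0,0,0],-1],
    [[0,0,0],[0,0,0],-1],
    [[0,0,0],[0,0,0],-1],
    [[0,0,0],[0,0,0],-1],
  ],
  squeeze=70,
)

```text
time_s: 4.65
position: [0.4427, -0.2184, 0.018]
tool_rot: [[0.927, 0.376, 0.001], [0.376, -0.927, -0.001], [0.001, 0.001, -1.0]]
ft_force: [1.0, -0.7, 0.8]
grip_width: 0.0288
```

```bash
python3 go.py 0.442 -0.218 0.018 22.1;python3 - <<'E'
from h import *
s=cam("scene");crop(s,220,120,340,260,4,"g2.png")
E
```

```text
t 4.65 pos [ 0.4427 -0.2184  0.018 ] yaw 22.06 grip 0.0288 F [ 0.97 -0.69  0.77]
shift units [-0.026 -0.032  0.   ] shift in final frame [-0.026 -0.032  0.   ] turn units [ 0.0007 -0.0004 -0.0004]
```

View pics/g2.png

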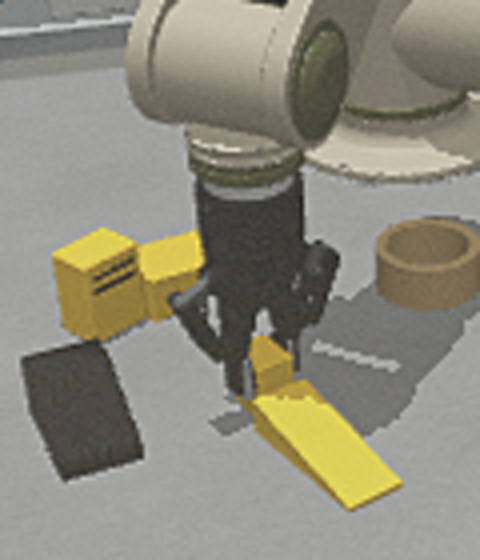

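Call:
move_arm(
  motion=[
    [[0,0,-0.5],[0,0,0],-1],
    [[0,0,-0.7],[0,0,0],-1],
    [[0,0,-0.7],[0,0,0],-1],
    [[0,0,-0.7],[0,0,0],-1],
    [[0,0,-0.4],[0,0,0],-1],
    [[0,0,0],[0,0,-0.05],-1],
    [[0,0,0],[0,0,-0.05],-1],
    [[0,0,0],[0,0,-0.05],-1],
    [[0,0,0],[0,0,-0.05],-1],
    [[0,0,0],[0,0,-0.05],-1],
    [[0,0,0],[0,0,-0.05],-1],
    [[0,0,0],[0,0,-0.05],-1],
  ],
)

```text
time_s: 5.7
position: [0.4414, -0.2174, 0.079]
tool_rot: [[0.409, 0.912, -0.002], [0.912, -0.409, 0.002], [0.001, -0.003, -1.0]]
ft_force: [0.0, -0.3, -1.9]
grip_width: 0.0291
```

```bash
python3 go.py 0.5432 -0.0524 0.065 83.7
```

```text
t 5.7 pos [ 0.4414 -0.2174  0.079 ] yaw 65.83 grip 0.0291 F [ 0.01 -0.31 -1.85]
shift units [9.611 1.268 0.702] shift in final frame [8.759 4.154 0.698] turn units [-0.0013 -0.0006 -0.1489]
```

Call:
move_arm(
  motion=[
    [[0,0,0],[0,0,-0.05],-1],
    [[0,0,0],[0,0,-0.05],-1],
    [[0,0,0],[0,0,-0.045],-1],
    [[0.7,0.4,0.06],[0,0,0],-1],
    [[0.9,0.42,0.06],[0,0,0],-1],
    [[0.9,0.42,0.06],[0,0,0],-1],
    [[0.9,0.42,0.06],[0,0,0],-1],
    [[0.9,0.42,0.06],[0,0,0],-1],
    [[0.9,0.42,0.06],[0,0,0],-1],
    [[0.9,0.42,0.06],[0,0,0],-1],
    [[0.6,0.42,0.06],[0,0,0],-1],
    [[0,0,0],[0,0,0],-1],
  ],
)

```text
time_s: 6.7
position: [0.5226, -0.085, 0.0658]
tool_rot: [[0.099, 0.995, -0.007], [0.995, -0.099, 0.004], [0.003, -0.007, -1.0]]
ft_force: [-1.6, -0.3, -1.5]
grip_width: 0.029
```

```bash
python3 go.py 0.5432 -0.0524 0.065 83.7
```

```text
t 6.7 pos [ 0.5226 -0.085   0.0658] yaw 84.34 grip 0.029 F [-1.64 -0.27 -1.46]
shift units [1.726 0.865 0.041] shift in final frame [1.735 0.845 0.041] turn units [-0.0034 -0.0016  0.0054]
```

Call:
move_arm(
  motion=[
    [[0.6,0.4,0],[-0.003,-0.002,0.005],-1],
    [[0.6,0.4,0],[0,0,0],-1],
    [[0.4,0.1,0],[0,0,0],-1],
    [[0,0,0],[0,0,0],-1],
    [[0,0,0],[0,0,0],-1],
  ],
)

```text
time_s: 7.12
position: [0.5429, -0.0548, 0.0645]
tool_rot: [[0.108, 0.994, -0.004], [0.994, -0.108, -0.001], [-0.001, -0.004, -1.0]]
ft_force: [-0.2, -0.0, -0.8]
grip_width: 0.0291
```

```bash
python3 go.py 0.5432 -0.0524 0.022 83.7; python3 - <<'E'
from h import *
s=cam("scene");t=cam("top");crop(s,310,100,520,260,3.5,"c1.png");crop(t,170,120,350,230,4,"c1t.png")
E
```

```text
t 7.1167 pos [ 0.5429 -0.0548  0.0645] yaw 83.78 grip 0.0291 F [-0.19 -0.01 -0.79]
shift units [0.123 0.012 2.122] shift in final frame [0.121 0.003 2.123] turn units [-0.0018  0.0006  0.0007]
```

View pics/c1.png

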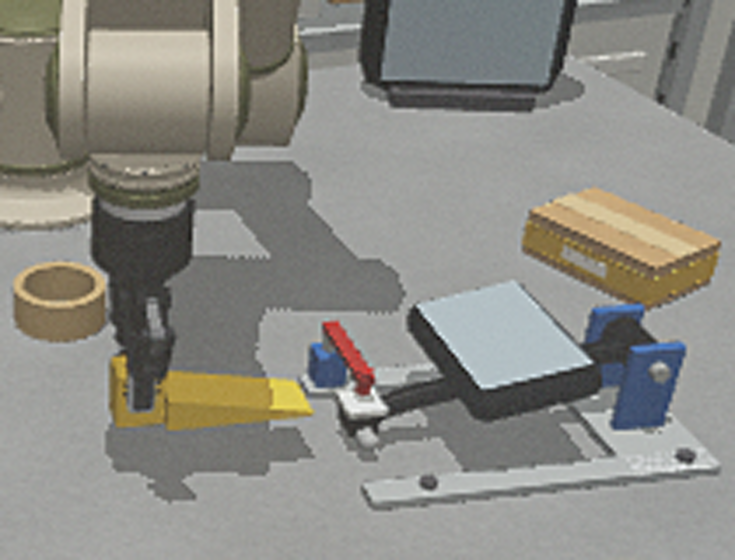

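View pics/c1t.png

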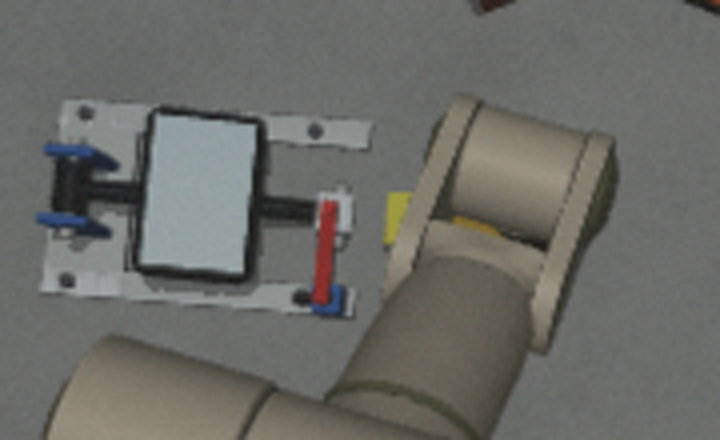

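Call:
move_arm(
  motion=[
    [[0,0,0.6],[-0.002,0,0],-1],
    [[0,0,0.6],[0,0,0],-1],
    [[0,0,0.6],[0,0,0],-1],
    [[0,0,0.3],[0,0,0],-1],
    [[0,0,0],[0,0,0],-1],
    [[0,0,0],[0,0,0],-1],
  ],
)

```text
time_s: 7.72
position: [0.5416, -0.059, 0.0222]
tool_rot: [[0.113, 0.994, 0.002], [0.994, -0.113, -0.002], [-0.002, 0.002, -1.0]]
ft_force: [-0.2, -0.0, -0.5]
grip_width: 0.0289
```

```bash
python3 go.py 0.5432 -0.0524 0.018 83.7; python3 - <<'E'
from h import *
s=cam("scene");crop(s,330,190,430,250,8,"c2.png")
E
```

```text
t 7.7167 pos [ 0.5416 -0.059   0.0222] yaw 83.5 grip 0.0289 F [-0.2  -0.04 -0.55]
shift units [0.337 0.044 0.207] shift in final frame [0.336 0.045 0.208] turn units [ 0.001   0.001  -0.0016]
```

View pics/c2.png

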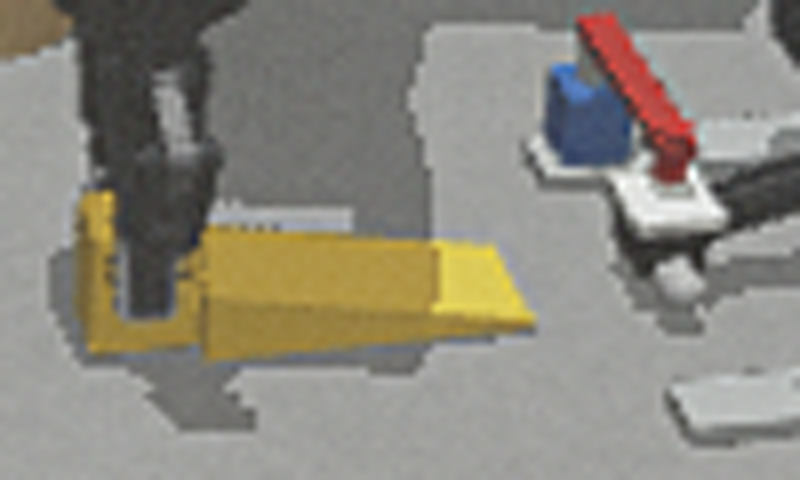

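```bash
cat > fx.py <<'E'
from h import *
o=np.array([.5635,.1315]);a=np.radians(83.7);ux=np.array([np.cos(a),np.sin(a)]);uy=np.array([-ux[1],ux[0]])
def tofix(p): q=np.asarray(p)[:2]-o; return np.round([q@ux*1e3,q@uy*1e3],1)
E
python3 - <<'E'
from fx import *
s=cam("scene")
S=lambda x,y,z:onz(s,(x+.5)/8-.5+330,(y+.5)/8-.5+190,z)
for x,y in((535,322),(495,243)): print(tofix(S(x,y,.008)))
print("nose end",tofix(S(683,280,.017)), "tcp",tofix(readout.observe()["position"]))
E
```

```text
[-52.1 -23.7]
[-51.3  25.7]
nose end [  3.3 -19.5] tcp [-191.6    0.7]
```

Call:
move_arm(
  motion=[
    [[0,0,0.1],[0,0,0],-1],
    [[0,0,0.1],[0,0,0],-1],
    [[0,0,0.05],[0,0,0],-1],
    [[0,0,0],[0,0,0],-1],
  ],
)

```text
time_s: 8.15
position: [0.5426, -0.0592, 0.0187]
tool_rot: [[0.113, 0.994, 0.006], [0.994, -0.113, -0.003], [-0.003, 0.006, -1.0]]
ft_force: [0.1, 0.1, -1.4]
grip_width: 0.0292
```

```bash
python3 go.py 0.5432 -0.0524 0.018 83.7
```

```text
t 8.15 pos [ 0.5426 -0.0592  0.0187] yaw 83.51 grip 0.0292 F [ 0.11  0.1  -1.43]
shift units [ 0.342 -0.009  0.033] shift in final frame [ 0.342 -0.008  0.034] turn units [ 0.0028  0.0013 -0.0015]
```

Call:
move_arm(
  motion=[
    [[0,0,0.06],[0.002,0.001,-0.001],-1],
    [[0,0,0.05],[0,0,0],-1],
    [[0,0,0],[0,0,0],-1],
  ],
)

```text
time_s: 8.4
position: [0.5429, -0.0591, 0.0184]
tool_rot: [[0.11, 0.994, 0.002], [0.994, -0.11, -0.001], [-0.001, 0.002, -1.0]]
ft_force: [-0.2, -0.1, -0.7]
grip_width: 0.0293
```

```bash
python3 go.py 0.5432 -0.0524 0.018 83.7
```

```text
t 8.4 pos [ 0.5429 -0.0591  0.0184] yaw 83.66 grip 0.0293 F [-0.21 -0.11 -0.72]
shift units [ 0.336 -0.023  0.021] shift in final frame [ 0.336 -0.022  0.021] turn units [ 0.0012  0.0003 -0.0003]
```

Call:
move_arm(
  motion=[
    [[0,0,0.08],[0.001,0,0],-1],
    [[0,0,0.06],[0,0,0],-1],
    [[0,0,0.04],[0,0,0],-1],
    [[0,0,0],[0,0,0],-1],
  ],
)

```text
time_s: 8.73
position: [0.5432, -0.0592, 0.0182]
tool_rot: [[0.11, 0.994, 0.002], [0.994, -0.11, -0.001], [-0.001, 0.002, -1.0]]
ft_force: [-0.6, 0.5, -0.1]
grip_width: 0.0293
```

```bash
python3 go.py 0.5432 -0.0524 0.018 83.7
```

```text
t 8.7333 pos [ 0.5432 -0.0592  0.0182] yaw 83.71 grip 0.0293 F [-0.56  0.45 -0.11]
shift units [ 0.337 -0.036  0.011] shift in final frame [ 0.337 -0.036  0.012] turn units [0.0009 0.0005 0.    ]
```

Call:
move_arm(
  motion=[
    [[0.4,0,0],[0,0,0],-1],
    [[0.5,0,0],[0,0,0],-1],
    [[0.5,0,0],[0,0,0],-1],
    [[0.5,0,0],[0,0,0],-1],
    [[0.5,0,0],[0,0,0],-1],
    [[0.4,0,0],[0,0,0],-1],
    [[0,0,0],[0,0,0],-1],
  ],
)

```text
time_s: 9.32
position: [0.5506, 0.0029, 0.018]
tool_rot: [[0.109, 0.994, 0.003], [0.994, -0.109, -0.001], [-0.001, 0.003, -1.0]]
ft_force: [0.8, -2.3, 1.7]
grip_width: 0.0292
```

```bash
cat > st.py <<'E'
from fx import *
st=readout.observe();T=st["tool_rot"];F=st["ft_force"]
print("fx",tofix(st["position"]),"z",st["position"][2].round(4),"yaw",np.degrees(np.arctan2(T[1,0],T[0,0])).round(2),"tilt",(T[:2,2]).round(4),"Ffix",(F[:2]@ux).round(2),(F[:2]@uy).round(2),F[2].round(2),"t",st["time_s"],"M",st["wrist_torque"].round(3))
E
python3 st.py;python3 go.py 0.5500 0.0091 0.018 83.7; python3 - <<'E'
from h import *
s=cam("scene");crop(s,330,160,430,235,8,"c3.png")
E
```

```text
fx [-129.2   -1.3] z 0.018 yaw 83.74 tilt [ 0.0028 -0.0015] Ffix -2.21 -1.09 1.67 t 9.3167 M [ 0.021  0.093 -0.016]
t 9.3167 pos [0.5506 0.0029 0.018 ] yaw 83.74 grip 0.0292 F [ 0.84 -2.32  1.67]
shift units [ 0.304 -0.064  0.002] shift in final frame [ 0.304 -0.065  0.002] turn units [0.0014 0.0005 0.0004]
```

View pics/c3.png

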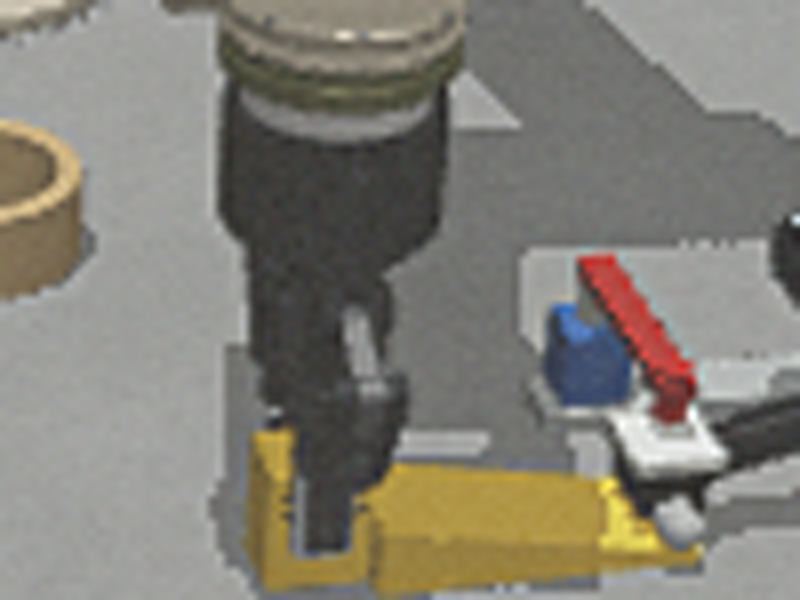

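The wedge tip is under the nose bar (crop pixel 680,520), flat and square. Push on in small steps.

Call:
move_arm(
  motion=[
    [[0.25,-0.02,0],[0,0,0],-1],
    [[0.25,-0.02,0],[0,0,0],-1],
    [[0.25,0,0],[0,0,0],-1],
    [[0.25,0,0],[0,0,0],-1],
  ],
)

```text
time_s: 9.7
position: [0.5523, 0.0219, 0.0182]
tool_rot: [[0.11, 0.994, 0.003], [0.994, -0.11, -0.004], [-0.003, 0.003, -1.0]]
ft_force: [-1.2, -9.9, 3.2]
grip_width: 0.0294
```

```bash
python3 st.py
```

```text
fx [-110.2   -0.9] z 0.0182 yaw 83.69 tilt [ 0.0031 -0.0037] Ffix -9.94 0.15 3.16 t 9.7 M [-1.104  0.353  0.034]
```

Call:
move_arm(
  motion=[
    [[0.25,0,0],[0,0,0],-1],
    [[0.25,0,0],[0,0,0],-1],
  ],
)

```text
time_s: 9.87
position: [0.5536, 0.0302, 0.0184]
tool_rot: [[0.11, 0.994, 0.003], [0.994, -0.11, -0.008], [-0.007, 0.004, -1.0]]
ft_force: [-0.5, -8.7, 3.5]
grip_width: 0.0295
```

```bash
python3 st.py
```

```text
fx [-101.8   -1.3] z 0.0184 yaw 83.66 tilt [ 0.003  -0.0075] Ffix -8.74 -0.45 3.49 t 9.8667 M [-0.945  0.307  0.002]
```

```bash
python3 go.py 0.5535 0.0302 0.018 83.7
```

```text
t 9.8667 pos [0.5536 0.0302 0.0184] yaw 83.66 grip 0.0295 F [-0.51 -8.74  3.49]
shift units [-0.002 -0.007  0.022] shift in final frame [-0.002 -0.007  0.022] turn units [ 0.0018  0.0034 -0.0004]
```

Call:
move_arm(
  motion=[
    [[0.2,0,0.02],[0.001,0.004,0],-1],
    [[0.2,0,0.02],[0,0.001,0],-1],
  ],
)

```text
time_s: 10.03
position: [0.5548, 0.0365, 0.018]
tool_rot: [[0.11, 0.994, 0.002], [0.994, -0.11, -0.001], [-0.001, 0.002, -1.0]]
ft_force: [-1.6, -10.7, 6.0]
grip_width: 0.0293
```

```bash
python3 st.py
```

```text
fx [-95.4  -1.7] z 0.018 yaw 83.67 tilt [ 0.002  -0.0008] Ffix -10.79 0.37 5.96 t 10.0333 M [-1.432  0.532  0.045]
```

Call:
move_arm(
  motion=[
    [[0.15,0,0],[0,0.002,0],-1],
    [[0.05,0,0],[0,0.001,0],-1],
  ],
)

```text
time_s: 10.2
position: [0.5552, 0.039, 0.018]
tool_rot: [[0.11, 0.994, 0.002], [0.994, -0.11, 0.002], [0.002, 0.002, -1.0]]
ft_force: [-1.2, -7.0, 1.6]
grip_width: 0.0291
```

```bash
python3 st.py
```

```text
fx [-92.9  -1.9] z 0.018 yaw 83.68 tilt [0.0019 0.0019] Ffix -7.05 0.39 1.64 t 10.2 M [-1.109  0.315 -0.041]
```

Call:
move_arm(
  motion=[
    [[0.12,-0.01,0],[0,0,0],-1],
    [[0.12,0,0],[0,0,0],-1],
  ],
)

```text
time_s: 10.37
position: [0.5555, 0.0416, 0.018]
tool_rot: [[0.111, 0.994, 0.001], [0.994, -0.111, -0.002], [-0.002, 0.001, -1.0]]
ft_force: [-0.6, -8.4, 1.2]
grip_width: 0.0289
```

```bash
python3 st.py
```

```text
fx [-90.2  -1.9] z 0.018 yaw 83.65 tilt [ 0.0012 -0.002 ] Ffix -8.44 -0.35 1.22 t 10.3667 M [-1.044  0.238 -0.011]
```

Call:
move_arm(
  motion=[
    [[0.12,-0.01,0],[0,0.001,0],-1],
    [[0.12,0,0],[0,0.001,0],-1],
  ],
)

```text
time_s: 10.53
position: [0.5558, 0.0444, 0.018]
tool_rot: [[0.111, 0.994, 0.001], [0.994, -0.111, -0.002], [-0.001, 0.001, -1.0]]
ft_force: [-1.3, -7.4, 1.7]
grip_width: 0.0294
```

```bash
python3 st.py; python3 go.py 0.5535 0.0302 0.018 83.7
```

```text
fx [-87.4  -1.9] z 0.018 yaw 83.62 tilt [ 0.0009 -0.0015] Ffix -7.54 0.46 1.68 t 10.5333 M [-1.094  0.284  0.018]
t 10.5333 pos [0.5558 0.0444 0.018 ] yaw 83.62 grip 0.0294 F [-1.29 -7.44  1.68]
shift units [-0.72  -0.036  0.002] shift in final frame [-0.72  -0.037  0.001] turn units [ 0.0005  0.0007 -0.0007]
```

Call:
move_arm(
  motion=[
    [[0.12,-0.01,0],[0,0.001,0],-1],
    [[0.12,0,0],[0,0,0],-1],
  ],
)

```text
time_s: 10.7
position: [0.5562, 0.0471, 0.018]
tool_rot: [[0.112, 0.994, 0.001], [0.994, -0.112, -0.003], [-0.003, 0.001, -1.0]]
ft_force: [-0.9, -8.4, 2.4]
grip_width: 0.0293
```

```bash
python3 st.py; python3 - <<'E'
from h import *
s=cam("scene");crop(s,390,180,430,220,15,"d1.png")
E
```

```text
fx [-84.7  -2. ] z 0.018 yaw 83.58 tilt [ 0.0005 -0.0032] Ffix -8.5 -0.0 2.41 t 10.7 M [-0.986  0.244  0.027]
```

View pics/d1.png

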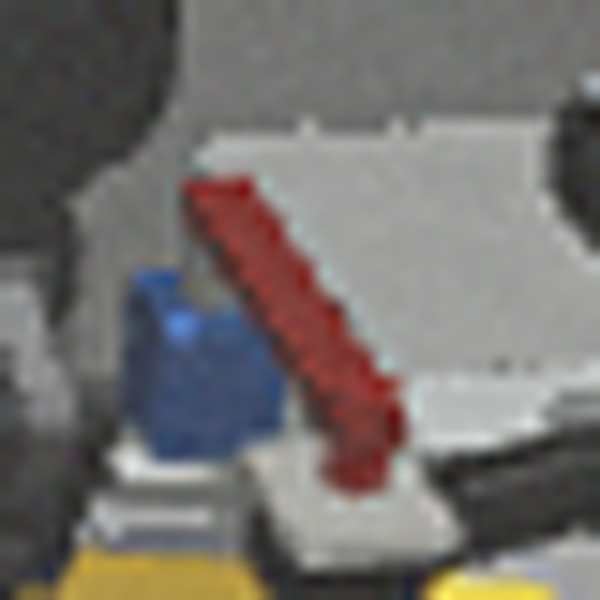

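Call:
move_arm(
  motion=[
    [[0.12,-0.02,0],[0,0.002,0.001],-1],
    [[0.12,0,0],[0,0,0],-1],
  ],
)

```text
time_s: 10.92
position: [0.5563, 0.05, 0.018]
tool_rot: [[0.114, 0.993, 0.0], [0.993, -0.114, -0.003], [-0.003, 0.001, -1.0]]
ft_force: [-2.1, -8.8, 1.9]
grip_width: 0.0288
```

```bash
python3 st.py
```

```text
fx [-81.8  -1.8] z 0.018 yaw 83.43 tilt [ 0.0004 -0.0027] Ffix -8.93 1.09 1.92 t 10.9167 M [-1.014  0.241  0.002]
```

Call:
move_arm(
  motion=[
    [[0.12,-0.02,0],[0,0.001,0.001],-1],
    [[0.12,0,0],[0,0,0],-1],
  ],
)

```text
time_s: 11.08
position: [0.5565, 0.0527, 0.018]
tool_rot: [[0.117, 0.993, -0.0], [0.993, -0.117, -0.004], [-0.004, 0.001, -1.0]]
ft_force: [-1.5, -8.9, 1.9]
grip_width: 0.0291
```

```bash
python3 st.py
```

```text
fx [-79.1  -1.7] z 0.018 yaw 83.25 tilt [-0.     -0.0044] Ffix -8.97 0.49 1.93 t 11.0833 M [-0.974  0.252  0.029]
```

Call:
move_arm(
  motion=[
    [[0.12,0,0],[0,0.003,-0.002],-1],
    [[0.12,0,0],[0,0,-0.001],-1],
  ],
)

```text
time_s: 11.25
position: [0.5571, 0.0553, 0.018]
tool_rot: [[0.112, 0.994, 0.0], [0.994, -0.112, -0.002], [-0.002, 0.0, -1.0]]
ft_force: [-1.7, -8.8, 2.2]
grip_width: 0.0292
```

```bash
python3 st.py
```

```text
fx [-76.4  -2. ] z 0.018 yaw 83.58 tilt [ 0.0003 -0.0018] Ffix -8.97 0.76 2.24 t 11.25 M [-1.094  0.148  0.003]
```

Call:
move_arm(
  motion=[
    [[0.12,0,0],[0,0.002,-0.001],-1],
    [[0.12,0,0],[0,0,0],-1],
  ],
)

```text
time_s: 11.42
position: [0.5576, 0.0574, 0.018]
tool_rot: [[0.11, 0.994, -0.0], [0.994, -0.11, -0.003], [-0.003, 0.0, -1.0]]
ft_force: [-3.0, -17.7, 3.2]
grip_width: 0.0299
```

```bash
python3 st.py
```

```text
fx [-74.3  -2.3] z 0.018 yaw 83.7 tilt [-0.0002 -0.0027] Ffix -17.88 1.07 3.24 t 11.4167 M [-2.358  0.392 -0.003]
```

Push climbed from a steady 9 N to 18 N, so the stud bears roughly 5–7 N. Hold briefly, then release.

Call:
move_arm(
  motion=[
    [[0,0,0],[0,0,0],-1],
    [[0,0,0],[0,0,0],-1],
    [[0,0,0],[0,0,0],-1],
  ],
)

```text
time_s: 11.67
position: [0.5576, 0.0573, 0.018]
tool_rot: [[0.11, 0.994, -0.0], [0.994, -0.11, -0.003], [-0.003, 0.0, -1.0]]
ft_force: [0.2, -3.0, 1.6]
grip_width: 0.0293
```

```bash
python3 st.py
```

```text
fx [-74.4  -2.3] z 0.018 yaw 83.66 tilt [-0.0003 -0.0029] Ffix -2.94 -0.52 1.6 t 11.6667 M [-0.081  0.037  0.162]
```

Call:
move_arm(
  motion=[
    [[0.1,0,0],[0,0,0],-1],
  ],
)

```text
time_s: 11.75
position: [0.5576, 0.0576, 0.018]
tool_rot: [[0.11, 0.994, -0.001], [0.994, -0.11, -0.006], [-0.006, -0.0, -1.0]]
ft_force: [-3.0, -23.0, 3.0]
grip_width: 0.029
```

```bash
python3 st.py
```

```text
fx [-74.1  -2.3] z 0.018 yaw 83.69 tilt [-0.001  -0.0063] Ffix -23.16 0.46 3.01 t 11.75 M [-2.939  0.47   0.059]
```

The wedge resisted up to 23 N, about 14 N over the sliding push, which puts 6–11 N on the stud. Now release.

Call:
move_arm(
  motion=[
    [[0,0,0],[0,0,0],-1],
    [[0,0,0],[0,0,0],-1],
    [[0,0,0],[0,0,0],0.3],
    [[0,0,0],[0,0,0],0.3],
    [[0,0,0],[0,0,0],0.3],
    [[0,0,0],[0,0,0],0.3],
    [[0,0,0],[0,0,0],0.3],
    [[0,0,0],[0,0,0],0.3],
  ],
)

```text
time_s: 12.42
position: [0.557, 0.0587, 0.0173]
tool_rot: [[0.11, 0.994, -0.003], [0.994, -0.11, -0.005], [-0.006, -0.002, -1.0]]
ft_force: [1.2, 1.3, 0.7]
grip_width: 0.0553
```

```bash
python3 st.py;python3 go.py 0.5535 0.0302 0.018 83.7; python3 - <<'E'
from h import *
s=cam("scene");crop(s,340,150,440,225,8,"e1.png")
E
```

```text
fx [-73.1  -1.6] z 0.0173 yaw 83.69 tilt [-0.0027 -0.0053] Ffix 1.4 -1.01 0.72 t 12.4167 M [-0.033 -0.013 -0.018]
t 12.4167 pos [0.557  0.0587 0.0173] yaw 83.69 grip 0.0553 F [1.15 1.28 0.72]
shift units [-1.434 -0.02  -0.028] shift in final frame [-1.434 -0.02  -0.036] turn units [-0.001   0.0027 -0.0001]
```

View pics/e1.png

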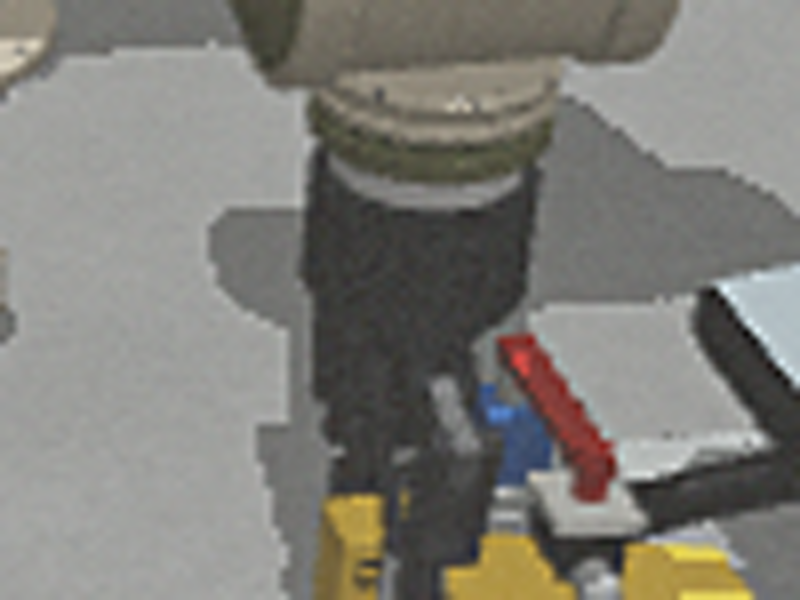

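Call:
move_arm(
  motion=[
    [[-0.03,0,-0.4],[0,0,0],0.3],
    [[0,0,-0.6],[0,0,0],0.3],
    [[0,0,-0.8],[0,0,0],0.3],
    [[0,0,-0.9],[0,0,0],0.3],
    [[-0.3,0,-0.9],[0,0,0],0.3],
    [[-0.5,0,-0.9],[0,0,0],0.3],
    [[-0.9,0,-0.5],[0,0,0],0.3],
    [[-0.9,0,0],[0,0,0],0.3],
    [[-0.9,0,0],[0,0,0],0.3],
    [[-0.9,0,0],[0,0,0],0.3],
    [[-0.9,0,0],[0,0,0],0.3],
    [[-0.9,0,0],[0,0,0],0.3],
  ],
)

```text
time_s: 13.47
position: [0.5433, -0.0667, 0.1305]
tool_rot: [[0.104, 0.995, 0.002], [0.995, -0.104, -0.007], [-0.006, 0.003, -1.0]]
ft_force: [0.7, 0.8, 0.4]
grip_width: 0.0559
```

```bash
python3 st.py; python3 - <<'E'
from h import *
s=cam("scene");crop(s,340,165,440,240,8,"e2.png")
t=cam("top");crop(t,170,130,300,210,6,"e2t.png")
E
```

```text
fx [-199.3   -1.6] z 0.1305 yaw 84.02 tilt [ 0.0023 -0.0067] Ffix 0.89 -0.65 0.4 t 13.4667 M [ 0.025  0.018 -0.035]
```

View pics/e2.png

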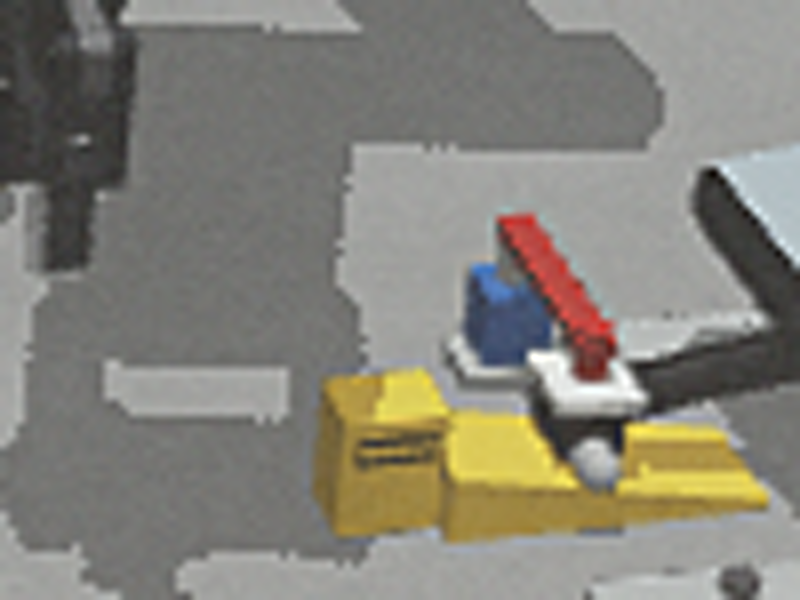

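View pics/e2t.png

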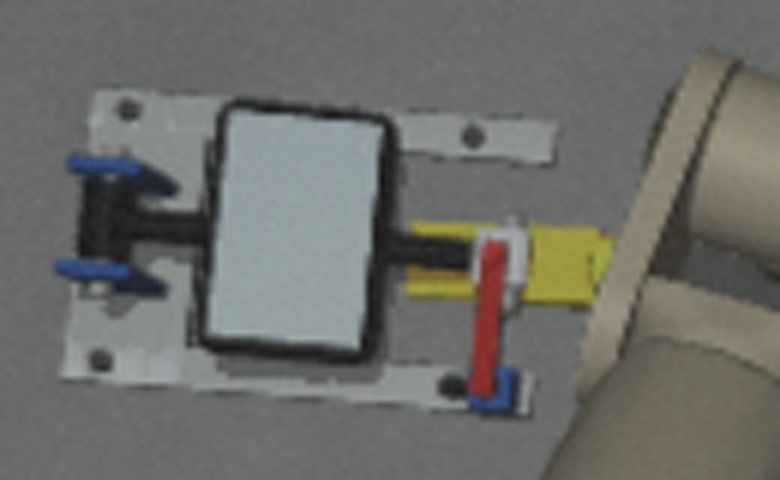

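The scene view shows the wedge flat with the nose bar (600,465) on its ramp and the pad against the stud (590,370). The top view shows it centred and square, and the gripper is well clear.

```bash
python3 -c "
from rig import job; print(job.close_job())"
```

```text
the job is handed in; nothing more can be done
None
```

I slid the smallest yellow wedge, thin end first, under the middle of the nose until the pad met the stud, then let go, backed the gripper off and handed in at about 13.5 s.

- **Stud force:** The push held steady at about 9 N, then rose to 18 N. After a short hold I pushed once more and it reached 23 N with only about 0.3 mm of movement. That puts roughly 5–12 N on the stud, inside the 2–15 N range. This is an estimate from the wrist force; I did not push again after letting go, so the force it holds now is not measured.
- **Last views:** In the final pictures the wedge lies flat and square under the nose with the pad touching the stud. By the tool's position before I let go, it was about 2 mm off centre. The gripper was clear, and the tool force read about 1 N or less, which is noise.
- **Other objects:** Nothing else appears to have been touched. I did not measure the other objects' positions again at the end.

No check failed or disagreed.

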